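# Seat a camera battery in the empty charging cradle

### The arm

A 6-joint arm with a two-finger parallel gripper is mounted at the origin on the work surface. World frame = base frame: x ahead of the robot, y to its left, z up, the work surface at z = 0. Lengths are in m, angles in rad, forces in N, time in s.
With the tool pointing down it reaches from about 0.25 to 0.775 m from the base axis. Payload 4 kg.
Tool frame: the origin (TCP) lies at the very end of the fingers, on their centre line; the grasp point (between the pads) lies 19 mm behind it (manip.grasp_offset is the distance from the TCP to the grasp point, in m); z points along the fingers, y is the line along which they close (so a half turn about z gives the same grasp; the last joint's range is limited). The gripper opens to 85 mm and grips with 20 to 120 N. Pads are 22 mm wide; open, the fingers measure 114 mm over their backs; the gripper's body (76 mm by 85 mm) begins 54 mm behind the grasp point. The pads swing forward as they close: fully open they stand 13 mm farther back than shut.
Start: joints at [1.07, 0.087, 1.371, -0, 1.684, -0.103], TCP at [0.213, 0.507, 0.231] pointing down, gripper open.
Joint ranges: [-3.1, 3.1], [-0.76, 2.03], [0.27, 2.55], [-1.08, 4.22], [0.17, 2.65], [-2.57, 2.57]. Speed limits (rad/s): [2.79, 2.79, 3.14, 3.14, 3.14, 3.14].

### API

Orientations are given as a unit quaternion [w, x, y, z].
In Python, from cell import manip gives the robot as it stands.
- The arm moves only by the tool move_arm, never from a script. Its argument "commands" is a list of rows, each an object with "delta_pos": the shift along the world's x, y, z in mm, a list of three; "twist": the turn about the world's z in degrees. In form: [{"delta_pos": [x, y, z], "twist": twist}, ...]. A call has 1 to 8 rows; each row is the pose to reach, as a shift and turn from the pose commanded when the call began; what a row does not reach only later rows make up. A row lasts 1/12 s, in which the tool goes at most 41.7 mm and 7.16 degrees, less where a joint would pass 70% of its speed; a pose out of reach is approached as far as the arm can. A call with a gripper value outside its range is refused whole. "hand" is the opening, from 0 (shut) to 1 (fully open), set as the call begins (left out, the last holds). The fingers move at their own pace and stop on an object; "force" is the grip in N (left out, the last holds). Time passes only in rows, so rows that repeat a pose let the fingers close. It gives the time, the measured TCP pose, the force, the opening and the grip force at its end, in the units of the state.
- manip.sense(): the state, without advancing time (a new reading comes with each control period).
- manip.capture(name): name is "side" or "top" or "wrist"; returns (picture, depth): 400x640x3 uint8, blue, green, red; 400x640 float32, m along the optical axis (not along the pixel's ray), 0 where there is no reading.
- manip.camera_params(name): a dict with "fx", "fy", "cx", "cy" (pixels), "cam_to_world" (4x4, takes a point from camera to world coordinates). Camera axes: x right, y down, z forward; pixel columns grow to the right and rows downward; lengths in m; the calibration is good to about 2 mm. A picture is of the moment at which its call begins: read the wrist's pose just before it. camera_params takes no time and is no camera call; for the wrist camera it gives the pose at the moment of the call.
- manip.hand_in(): hands the job in; it is judged then, once.
The state is a dict: "time_s": time; "joints": joint angles; "joint_velocities": joint speeds; "effort": joint torques, N m; "tcp_pos": TCP position; "tcp_rot": TCP orientation; "ft_force": force on the tool from outside, world axes, zero at the start; "ft_torque": the same for the moment, N m; "gripper_width": finger opening in m; "grasp_force": force on a finger pad.
Only numpy, scipy, OpenCV 4.12 (cv2) and the standard library are available. Lean on these libraries where they do the work, as an engineer would, in place of code of your own. Each camera call takes 0.05 s, during which the arm holds its last target. There are 200 camera calls.

### The job

Put the smaller of the two loose camera batteries on charge in the empty cradle: tilt it and lead its contact end down into the well, at the end with the brass strips, while the other end is still clearly raised, then let the raised end down until the battery lies flat on the well's floor. Let go of it, and leave the larger loose battery where it is.

Things in the scene. Friction and masses are not known exactly. Their poses are not given: they have to be found in the camera images.
- brick: The battery to charge: plain black block, 70 mm long (x) by 38 mm wide (y) by 40 mm high (z), about 0.2 kg, loose, right side up. Origin: centre of its underside. Grey panel on top; four thin cross ridges on top near the +x end; the -x end is the contact end, turned roughly to the robot. Grip it across the 38 mm width, with the fingertips at least 14 mm above its underside.
- brick_toe (a point): Middle of the battery's lower edge at its contact end (three small brass contacts low on that face), 35 mm from the battery's origin along its -x; axes as the battery's.
- cradle: EMPTY grey cradle, fixed (its twin holds a battery). Origin: well's centre at table height; x along well, z up. Base x -68 to 50 mm, 68 wide, 16 high. On it the well: floor 16 mm above table, inside 75 (x) by 42 mm, walls 12 high, top 4 mm flared 45 deg; side walls only at the corners, 43 mm finger gap mid-side. Brass floor strips and a dark display mark the -x end, nearest the robot.
- spare: The larger loose battery, 96 by 60 by 40 mm, same black plastic, too big for the well: to be left alone. Origin: centre of its underside.

How it is judged:
On the way:
1. the contact end of the battery is down in the empty well, at the end with the brass strips, while the other end is still raised (battery tilted more than 7 degrees) (z of brick_toe in the frame of cradle between 0.01 and 0.024 m and x of brick_toe in the frame of cradle between -0.045 and -0.02 m and y of brick_toe in the frame of cradle between -0.01 and 0.01 m and angle between brick's own z axis and vertical between 0.12 and 0.9 rad), for 0.1 s.
At the end, for the whole second after the job is handed in: The smaller battery lies flat (within 4.5 degrees) and at rest on the floor of the empty cradle's well (underside within 4 mm of the floor, within 10 mm of the well's centre and 10 degrees of its direction), contact end at the end with the brass strips, released (z of brick in the frame of cradle between 0.012 and 0.02 m and horizontal distance between brick and cradle below 0.01 m and x of brick_toe in the frame of cradle below -0.02 m and angle between the x axis of brick and the x axis of cradle, either way round below 0.17 rad and angle between brick's own z axis and vertical below 0.08 rad and linear speed of brick below 0.02 m/s); the robot touches nothing.
It fails at once if the larger loose battery is moved more than 30 mm (distance of spare from where it was at the start of the episode above 0.03 m).
It also fails if it takes over 38 s, if anything falls off the work surface, if the arm or the gripper's body presses on something with over 40 N, if the wrist force passes 120 N, or if a joint passes its speed limit or range.

## Working session

There is one attempt and no reset: what is moved stays moved. The work goes in short steps, Python scripts to look and compute and a tool call to move; the robot and the scene stay as the last step left them, time stands still between calls to the robot, and variables do not carry over. Pictures are saved under pics/ and viewed, at most 10 in all, crops included, and the job is handed in when it is done.

Besides the shell and the picture viewer there is one more tool, called after ">>>" as a command line: name --argument value ..., lists and objects as JSON in quotes. move_arm: Moves the arm, as the interface text tells. Its arguments: {"type":"object","properties":{"commands":{"type":"array","items":{"type":"object","properties":{"delta_pos":{"type":"array","items":{"type":"number"}},"twist":{"type":"number"}}}},"hand":{"type":"number"},"force":{"type":"number"}},"required":["commands"]}

```bash
mkdir -p pics; ls
python3 - <<'E'
from cell import manip
import cv2,numpy as np
for n in("top","side"):
    p,d=manip.capture(n); cv2.imwrite(f"pics/{n}0.png",p); np.save(f"{n}0.npy",d)
    c=manip.camera_params(n); print(n,c)
print(manip.sense()["time_s"])
E
```

```text
pics
top {'fx': 405.0097341540557, 'fy': 405.0097341540557, 'cx': 325.02467048459846, 'cy': 210.68008117393134, 'cam_to_world': array([[ 0.01603842, -0.98068172,  0.19495163,  0.36080331],
       [-0.99983276, -0.01401634,  0.01174739, -0.0237049 ],
       [-0.00878794, -0.19510743, -0.9807425 ,  0.8632486 ],
       [ 0.        ,  0.        ,  0.        ,  1.        ]])}
side {'fx': 503.815661248309, 'fy': 503.815661248309, 'cx': 319.5109766204102, 'cy': 187.690870414938, 'cam_to_world': array([[ 0.99868751, -0.03587728,  0.0365525 ,  0.50539767],
       [-0.05101301, -0.76052628,  0.64730012, -0.60447515],
       [ 0.00457577, -0.6483152 , -0.7613583 ,  0.73908556],
       [ 0.        ,  0.        ,  0.        ,  1.        ]])}
0.1
```

View pics/top0.png

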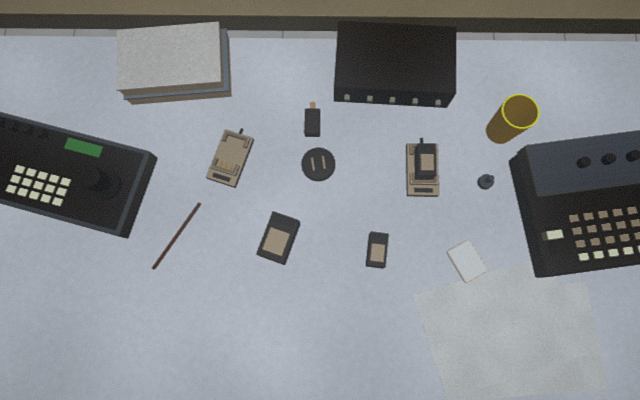

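View pics/side0.png

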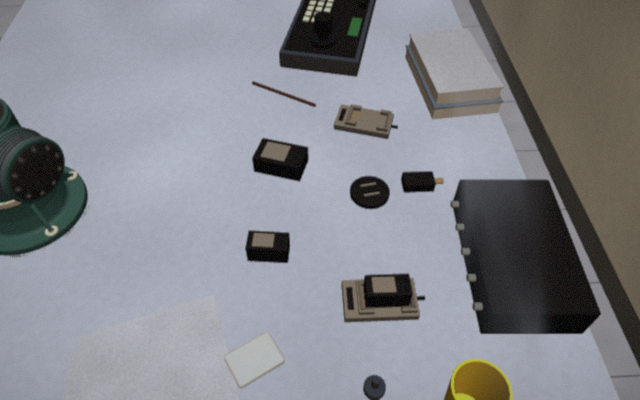

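The top view shows the brick at (377,250) and the spare at (278,238). The empty cradle is at (231,158), with its display end towards the robot, and the twin is at (423,168). Next I measure them from depth.

```bash
cat > h.py <<'E'
import numpy as np,cv2
from cell import manip
def cloud(d,c):
    v,u=np.mgrid[:d.shape[0],:d.shape[1]]
    P=np.stack([(u-c["cx"])/c["fx"]*d,(v-c["cy"])/c["fy"]*d,d],-1)
    T=c["cam_to_world"]; return P@T[:3,:3].T+T[:3,3]
def rect(pts,mm=0.5):
    "metric min-area rectangle of the xy points: centre mm, long axis yaw deg, sizes mm"
    (c,s,a)=cv2.minAreaRect((pts[:,:2]*1000).astype(np.float32))
    b=cv2.boxPoints((c,s,a)); e=max(b[1]-b[0],b[2]-b[1],key=np.linalg.norm)
    if e[0]<0:e=-e
    return np.round(c,1),round(float(np.degrees(np.arctan2(e[1],e[0]))),1),np.round(sorted(s),1)
E
python3 - <<'E'
from h import *
W=cloud(np.load("top0.npy"),manip.camera_params("top"))
z=W[...,2]
print("table z",np.median(z[200:300,320:350]))
for n,(u0,v0,u1,v1),lo,hi in [("brick",(355,220,400,280),.03,.05),("spare",(245,200,310,275),.03,.05),
   ("cradle",(200,120,262,195),.009,.04),("cradlewalls",(200,120,262,195),.0225,.04),("twin",(398,130,447,205),.009,.08)]:
    m=np.zeros(z.shape,np.uint8); m[v0:v1,u0:u1]=((z>lo)&(z<hi))[v0:v1,u0:u1]
    k=cv2.morphologyEx(m,cv2.MORPH_OPEN,np.ones((7,7))) if n in("cradle","twin") else m
    p=W[k>0]; print(n,len(p),*rect(p),"z",np.round(np.median(p[:,2]),4))
E
```

```text
table z 0.0007777840075089415
brick 656 [ 447.  -122.7] -6.7 [38.3 70.1] z 0.0409
spare 1384 [469.   81.9] -18.6 [60.5 96.1] z 0.0409
cradle 1591 [646.4 197.3] -17.7 [ 68.4 118.7] z 0.0175
cradlewalls 317 [655.5 194.8] -17.5 [59.3 92.1] z 0.0264
twin 1653 [ 626.1 -224.5] -0.1 [ 69.  119.1] z 0.0268
```

```bash
cat >> h.py <<'E'
from scipy.spatial.transform import Rotation as R
def tool(s):
    w,x,y,z=s["tcp_rot"]; M=R.from_quat([x,y,z,w]).as_matrix()
    return np.round(np.array(s["tcp_pos"])*1000,1), np.round(np.degrees(np.arctan2(M[1,1],M[0,1])),2), np.round(M[:,2],3)
E
python3 -c "
from h import *
s=manip.sense();print(tool(s),s['tcp_rot'],s['gripper_width'],s['time_s'])"
```

```text
(array([212.8, 506.7, 230.2]), np.float64(67.2), array([-0.001, -0.002, -1.   ])) [-2.91279794e-04  1.97617300e-01  9.80278723e-01 -9.71277544e-04] 0.08504689177180474 0.1
```

>>> move_arm --commands '[{"delta_pos":[224,-628,-60],"twist":16},{"delta_pos":[224,-628,-60],"twist":16},{"delta_pos":[224,-628,-60],"twist":16},{"delta_pos":[224,-628,-60],"twist":16},{"delta_pos":[224,-628,-60],"twist":16},{"delta_pos":[224,-628,-60],"twist":16},{"delta_pos":[224,-628,-60],"twist":16},{"delta_pos":[224,-628,-60],"twist":16}]' --hand 1

```text
time_s: 0.77
tcp_pos: [0.3237, 0.1945, 0.2012]
tcp_rot: [0.0, 0.059, 0.998, 0.0]
ft_force: [1.1, 0.6, 0.6]
gripper_width: 0.0852
grasp_force: 0.0
```

>>> move_arm --commands '[{"delta_pos":[113,-316,-30]},{"delta_pos":[113,-316,-30]},{"delta_pos":[113,-316,-30]},{"delta_pos":[113,-316,-30]},{"delta_pos":[113,-316,-30]},{"delta_pos":[113,-316,-30]},{"delta_pos":[113,-316,-30]},{"delta_pos":[113,-316,-30]}]'

```text
validation failed for argument at $.co...
```

Run:
```python
from h import *
s=manip.sense();print(tool(s),s['time_s'])
c=manip.camera_params("wrist");p,d=manip.capture("wrist");cv2.imwrite("pics/w1.png",p)
W=cloud(d,c);z=W[...,2];m=((z>.033)&(z<.047)&(np.hypot(W[...,0]-.447,W[...,1]+.123)<.055)).astype(np.uint8)
m=cv2.morphologyEx(m,cv2.MORPH_OPEN,np.ones((5,5)))
print(rect(W[m>0]),m.sum(),np.median(z[m>0]))
```

```text
(array([323.7, 194.5, 201.2]), np.float64(83.26), array([ 0.,  0., -1.])) 0.7667
(array([ 441.6, -118.5]), -6.3, array([40.7, 61.4])) 1550 0.04020597693388714
```

Twist is required in every row.

>>> move_arm --commands '[{"delta_pos":[113,-316,-30],"twist":0},{"delta_pos":[113,-316,-30],"twist":0},{"delta_pos":[113,-316,-30],"twist":0},{"delta_pos":[113,-316,-30],"twist":0},{"delta_pos":[113,-316,-30],"twist":0},{"delta_pos":[113,-316,-30],"twist":0},{"delta_pos":[113,-316,-30],"twist":0},{"delta_pos":[113,-316,-30],"twist":0}]'

```text
time_s: 1.48
tcp_pos: [0.4358, -0.1181, 0.1715]
tcp_rot: [-0.0, 0.06, 0.998, 0.0]
ft_force: [0.5, 1.0, -0.1]
gripper_width: 0.0851
grasp_force: 0.0
```

Run:
```python
from h import *
s=manip.sense();print(tool(s),s['time_s'])
c=manip.camera_params("wrist");p,d=manip.capture("wrist");cv2.imwrite("pics/w2.png",p)
W=cloud(d,c);z=W[...,2];m=((z>.033)&(z<.047)&(np.hypot(W[...,0]-.447,W[...,1]+.123)<.055)).astype(np.uint8)
m=cv2.morphologyEx(m,cv2.MORPH_OPEN,np.ones((5,5)))
print(rect(W[m>0]),m.sum(),np.median(z[m>0]))
```

```text
(array([ 435.8, -118.1,  171.5]), np.float64(83.17), array([-0.   ,  0.001, -1.   ])) 1.4833
(array([ 446.3, -119.9]), -6.4, array([37.7, 69.6])) 3037 0.04033803652949092
```

View pics/w2.png

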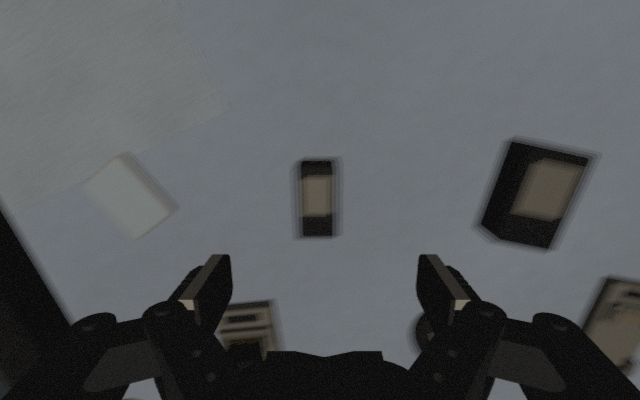

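The wrist view shows the brick at (318,198), between the fingers laterally. It agrees with the top view to within 3 mm.

>>> move_arm --commands '[{"delta_pos":[0,0,-40],"twist":0},{"delta_pos":[0,0,-80],"twist":0},{"delta_pos":[0,0,-115],"twist":0},{"delta_pos":[0,0,-140],"twist":0},{"delta_pos":[0,0,-153],"twist":0},{"delta_pos":[0,0,-153],"twist":0},{"delta_pos":[0,0,-153],"twist":0}]'

```text
time_s: 2.12
tcp_pos: [0.4351, -0.1156, 0.0182]
tcp_rot: [-0.001, 0.059, 0.998, 0.0]
ft_force: [0.3, 0.0, -0.1]
gripper_width: 0.0855
grasp_force: 0.0
```

>>> move_arm --commands '[{"delta_pos":[0,0,0],"twist":0},{"delta_pos":[0,0,0],"twist":0},{"delta_pos":[0,0,0],"twist":0},{"delta_pos":[0,0,0],"twist":0},{"delta_pos":[0,0,0],"twist":0},{"delta_pos":[0,0,0],"twist":0},{"delta_pos":[0,0,0],"twist":0},{"delta_pos":[0,0,0],"twist":0}]' --hand 0 --force 25

```text
time_s: 2.78
tcp_pos: [0.4368, -0.1169, 0.0205]
tcp_rot: [0.001, 0.059, 0.998, -0.001]
ft_force: [-0.1, -0.8, 6.2]
gripper_width: 0.0372
grasp_force: 26.5
```

>>> move_arm --commands '[{"delta_pos":[0,0,15],"twist":0},{"delta_pos":[0,0,40],"twist":0},{"delta_pos":[0,0,75],"twist":0},{"delta_pos":[0,0,100],"twist":0},{"delta_pos":[0,0,110],"twist":0},{"delta_pos":[0,0,110],"twist":0}]'

```text
time_s: 3.28
tcp_pos: [0.4372, -0.1168, 0.1314]
tcp_rot: [0.003, 0.059, 0.998, -0.001]
ft_force: [0.5, 0.6, -1.6]
gripper_width: 0.0374
grasp_force: 25.8
```

Run:
```python
from h import *
s=manip.sense();print(tool(s),s['time_s'],s['gripper_width'],s['grasp_force'])
p,d=manip.capture("side");cv2.imwrite("pics/s2.png",cv2.resize(p[100:320,150:450],None,fx=2,fy=2))
c=manip.camera_params("side")
W=cloud(d,c);np.save("s2.npy",W)
```

```text
(array([ 437.2, -116.8,  131.4]), np.float64(83.21), array([ 0.005, -0.002, -1.   ])) 3.2833 0.03742953307550583 25.79444020986557
```

View pics/s2.png

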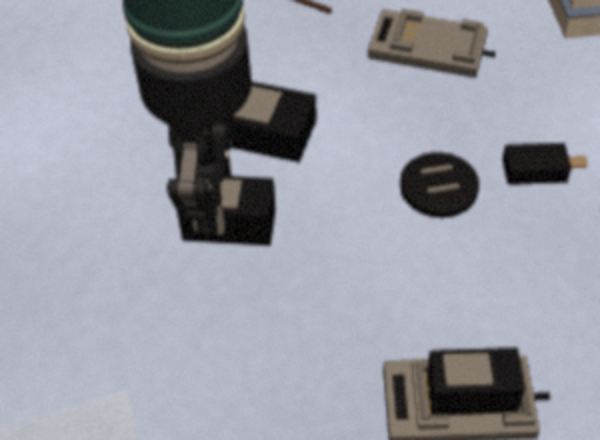

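The side view shows the brick held about level at (228,210), with the spare untouched behind it. From the saved depth I can measure its pose in the hand.

Run:
```python
from h import *
W=np.load("s2.npy")
m=(W[...,0]>.38)&(W[...,0]<.52)&(W[...,1]>-.17)&(W[...,1]<-.09)&(W[...,2]>.07)&(W[...,2]<.19)
P=W[m]*1000; print(len(P))
a=np.radians(-6.8);ex=np.array([np.cos(a),np.sin(a)])
u=(P[:,:2]-[437,-117])@ex
for lo in range(-40,60,8):
    q=P[(u>=lo)&(u<lo+8)]
    if len(q)>10: print(lo,len(q),np.round(np.percentile(q[:,2],[2,98]),1),np.round(np.percentile(q[:,1],[2,98]),1))
print(np.round(np.percentile(u[P[:,2]<130],[.5,1,99,99.5]),1))
```

```text
1301
-32 13 [113.4 142.3] [-133.3 -129.9]
-24 56 [113.5 140.3] [-134.1 -130.7]
-16 50 [113.2 188.3] [-168.  -132.3]
-8 88 [113.4 187.5] [-165.8 -104.5]
0 113 [112.8 186.8] [-166.3 -102.4]
8 286 [115.7 188.6] [-165.2  -93. ]
16 178 [114.7 153.1] [-138.8 -102. ]
24 184 [114.1 153. ] [-140. -104.]
32 181 [114.5 152.9] [-140.7 -104.2]
40 152 [114.1 152.4] [-141.2 -104.8]
[-25.4 -24.6  44.4  44.5]
```

>>> move_arm --commands '[{"delta_pos":[15,22,0],"twist":0},{"delta_pos":[36,52,0],"twist":-2},{"delta_pos":[60,84,0],"twist":-4},{"delta_pos":[83,118,0],"twist":-6},{"delta_pos":[106,151,0],"twist":-8},{"delta_pos":[129,184,0],"twist":-10},{"delta_pos":[152,217,0],"twist":-10.8},{"delta_pos":[175,250,0],"twist":-10.8}]'

```text
time_s: 4.0
tcp_pos: [0.6096, 0.1354, 0.1246]
tcp_rot: [-0.003, 0.153, 0.988, -0.001]
ft_force: [1.5, -0.3, -2.7]
gripper_width: 0.0373
grasp_force: 25.9
```

>>> move_arm --commands '[{"delta_pos":[20,29,-15],"twist":0},{"delta_pos":[35,50,-30],"twist":0},{"delta_pos":[43,61,-45],"twist":0},{"delta_pos":[43,61,-50],"twist":0},{"delta_pos":[43,61,-50],"twist":0},{"delta_pos":[43,61,-50],"twist":0}]'

```text
time_s: 4.5
tcp_pos: [0.652, 0.1937, 0.0762]
tcp_rot: [-0.002, 0.153, 0.988, -0.001]
ft_force: [0.9, 0.1, -2.2]
gripper_width: 0.0372
grasp_force: 26.0
```

```bash
cat >> h.py <<'E'
def look(tag,cx=655,cy=195):
    s=manip.sense();print(tool(s),s['time_s'],s['gripper_width'],s['ft_force'])
    c=manip.camera_params("side");p,d=manip.capture("side");W=cloud(d,c)*1000
    C=np.array([cx,cy]);a=np.radians(-17.6);ex=np.array([np.cos(a),np.sin(a)]);ey=np.array([-ex[1],ex[0]])
    X=(W[...,:2]-C)@ex;Y=(W[...,:2]-C)@ey;Z=W[...,2]
    np.savez(tag,X=X,Y=Y,Z=Z,p=p)
    dark=p.max(2)<60
    # dark side face of the brick (its -y face, Y about -19)
    f=dark&(abs(X)<70)&(Y<-12)&(Y>-27)&(Z>10)&(Z<130)
    for lo in range(-48,64,8):
        k=f&(X>=lo)&(X<lo+8)
        if k.sum()>4: print(lo,k.sum(),"z",np.round(np.percentile(Z[k],[3,97]),1),"y",np.round(np.median(Y[k]),1))
    t=(abs(X)<70)&(Y<24)&(Y>-24)&(X>16)&dark
    print("top Y",np.round(np.percentile(Y[t],[2,98]),1),"X end",np.round(np.percentile(X[f],[1,99]),1))
    v,u=np.nonzero((abs(X)<90)&(abs(Y)<60)&(Z<200)); v0,u0=max(v.min()-10,0),max(u.min()-10,0)
    cv2.imwrite(f"pics/{tag}.png",cv2.resize(p[v0:v.max()+10,u0:u.max()+10],None,fx=3,fy=3))
E
python3 -c "
from h import *
look('a1')"
```

```text
(array([652. , 193.7,  76.2]), np.float64(72.39), array([-0.005, -0.002, -1.   ])) 4.5 0.03724608527696203 [ 0.92083577  0.05737523 -2.22023103]
-32 25 z [60.5 96.2] y -19.8
-24 70 z [59.4 97. ] y -20.2
-16 24 z [57.1 84.2] y -21.0
-8 23 z [58.4 70.8] y -20.3
0 32 z [58.1 92.4] y -20.3
8 62 z [58.  96.3] y -20.7
16 70 z [58.6 97.3] y -20.7
24 71 z [59.8 96.9] y -20.4
32 74 z [56.8 96.8] y -19.9
40 8 z [77.2 95. ] y -20.2
top Y [-23.6   8.7] X end [-38.3  40.5]
```

View pics/a1.png

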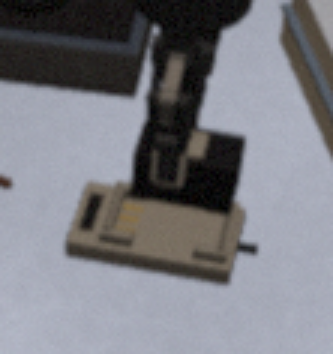

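The view shows the brick above the well, in line with it, with its heel about over the far wall. Next I shift it slightly and lower it so the heel rests on that wall and the battery tilts.

>>> move_arm --commands '[{"delta_pos":[3.5,1,-10],"twist":0},{"delta_pos":[3.5,1,-22],"twist":0},{"delta_pos":[3.5,1,-27],"twist":0},{"delta_pos":[3.5,1,-29],"twist":0},{"delta_pos":[3.5,1,-31],"twist":0},{"delta_pos":[3.5,1,-33],"twist":0},{"delta_pos":[3.5,1,-35],"twist":0},{"delta_pos":[3.5,1,-36],"twist":0}]'

```text
time_s: 5.22
tcp_pos: [0.6572, 0.1958, 0.0468]
tcp_rot: [0.001, 0.153, 0.988, 0.0]
ft_force: [-8.8, -0.5, 11.7]
gripper_width: 0.0372
grasp_force: 27.9
```

```bash
python3 -c "
from h import *
look('a2')"
```

```text
(array([657.2, 195.8,  46.8]), np.float64(72.4), array([ 0.001,  0.   , -1.   ])) 5.2167 0.03717646386711368 [-8.81617802 -0.54671245 11.69929744]
-24 54 z [31.1 66.6] y -17.0
-16 51 z [ 30.8 127.4] y -17.2
-8 26 z [28.3 60.8] y -16.9
0 25 z [ 31.5 126.4] y -17.7
8 75 z [ 30.8 129.1] y -18.0
16 63 z [ 30.4 121.1] y -17.1
24 65 z [28.3 68.3] y -16.9
32 62 z [30.2 68. ] y -17.4
40 47 z [30.9 68.2] y -17.0
top Y [-23.6  10.8] X end [-46.8  45.2]
```

View pics/a2.png

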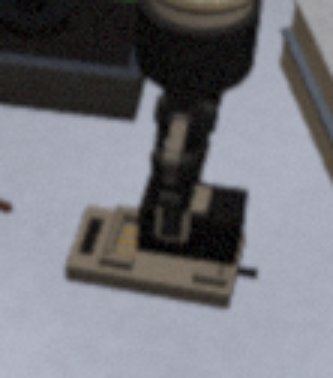

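>>> move_arm --commands '[{"delta_pos":[-0.5,-1.5,-2],"twist":0},{"delta_pos":[-0.5,-1.5,-4],"twist":0},{"delta_pos":[-0.5,-1.5,-6],"twist":0},{"delta_pos":[-0.5,-1.5,-6],"twist":0}]' --force 20 --hand 0

```text
time_s: 5.6
tcp_pos: [0.6558, 0.1962, 0.0415]
tcp_rot: [-0.0, 0.152, 0.988, 0.002]
ft_force: [-10.9, 2.8, 12.7]
gripper_width: 0.0375
grasp_force: 29.3
```

```bash
python3 -c "
from h import *
look('a3')"
```

```text
(array([655.8, 196.2,  41.5]), np.float64(72.47), array([-0.   ,  0.003, -1.   ])) 5.6 0.03747100327880342 [-10.86606338   2.8234997   12.71820149]
-32 9 z [45.2 58.9] y -16.0
-24 52 z [23.4 60.3] y -16.6
-16 54 z [ 24.2 128.4] y -17.0
-8 21 z [24.3 61.8] y -17.6
0 31 z [ 23.5 125.9] y -18.2
8 90 z [ 28.4 126.6] y -18.1
16 60 z [29.5 66.1] y -16.9
24 62 z [29.3 67.5] y -16.8
32 60 z [29.7 68.2] y -16.7
40 37 z [32.  66.7] y -15.6
top Y [-23.6  11.9] X end [-55.5  44.2]
```

>>> move_arm --commands '[{"delta_pos":[0.3,1,-1],"twist":0},{"delta_pos":[0.3,1,-2.5],"twist":0},{"delta_pos":[0.3,1,-2.5],"twist":0}]'

```text
time_s: 5.9
tcp_pos: [0.6556, 0.1967, 0.0388]
tcp_rot: [-0.001, 0.153, 0.988, 0.001]
ft_force: [-11.7, 0.8, 12.7]
gripper_width: 0.0373
grasp_force: 30.2
```

```bash
python3 -c "
from h import *
look('a4')"
```

```text
(array([655.6, 196.7,  38.8]), np.float64(72.45), array([-0.002,  0.002, -1.   ])) 5.9 0.03733568201387327 [-11.67684752   0.78130277  12.67063483]
-32 12 z [41.5 56.4] y -15.7
-24 53 z [21.5 58. ] y -16.7
-16 60 z [ 20.6 127.9] y -17.4
-8 23 z [22.9 68.6] y -18.0
0 29 z [ 25.5 125. ] y -18.0
8 100 z [ 27.2 127.1] y -18.7
16 63 z [25.9 65.9] y -16.4
24 67 z [28.2 67.2] y -16.7
32 63 z [28.4 68.8] y -16.5
40 30 z [30.3 61.9] y -15.6
top Y [-23.5  11.5] X end [-39.8  44.3]
```

View pics/a4.png

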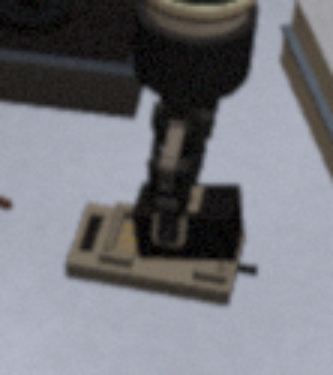

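The battery is tilted about 10.9° with its toe near the well floor. Next I slide it towards the brass strips while it stays tilted.

>>> move_arm --commands '[{"delta_pos":[-2,0.6,0],"twist":0},{"delta_pos":[-4,1.2,0],"twist":0},{"delta_pos":[-5.7,1.8,0.5],"twist":0},{"delta_pos":[-5.7,1.8,0.5],"twist":0},{"delta_pos":[-5.7,1.8,0.5],"twist":0}]'

```text
time_s: 6.37
tcp_pos: [0.6541, 0.1972, 0.0387]
tcp_rot: [0.004, 0.153, 0.988, 0.001]
ft_force: [1.0, -0.6, 7.7]
gripper_width: 0.0373
grasp_force: 29.4
```

```bash
python3 -c "
from h import *
look('a5')"
```

```text
(array([654.1, 197.2,  38.7]), np.float64(72.4), array([ 0.008,  0.001, -1.   ])) 6.3667 0.037282710799807474 [ 1.02793847 -0.60275173  7.69230095]
-32 19 z [31.6 56.4] y -16.6
-24 70 z [ 20.4 126.1] y -16.8
-16 41 z [ 20.6 118.7] y -17.1
-8 25 z [ 22.6 114.1] y -17.9
0 47 z [ 24.3 127.9] y -20.5
8 94 z [ 27.5 127.2] y -17.6
16 62 z [27.7 66.3] y -16.3
24 63 z [30.9 68.5] y -16.5
32 62 z [30.3 68.2] y -16.1
40 16 z [30.7 51.3] y -15.5
top Y [-23.4  11. ] X end [-44.   42.2]
```

>>> move_arm --commands '[{"delta_pos":[-2,0.6,0],"twist":0},{"delta_pos":[-4,1.2,0],"twist":0},{"delta_pos":[-4,1.2,0],"twist":0},{"delta_pos":[-4,1.2,0],"twist":0}]'

```text
time_s: 6.75
tcp_pos: [0.6508, 0.1983, 0.0387]
tcp_rot: [0.004, 0.153, 0.988, 0.001]
ft_force: [4.7, -2.0, 6.7]
gripper_width: 0.0374
grasp_force: 29.3
```

```bash
python3 -c "
from h import *
look('a6')"
```

```text
(array([650.8, 198.3,  38.7]), np.float64(72.39), array([ 0.009,  0.001, -1.   ])) 6.75 0.03741540113426365 [ 4.74521921 -2.04006666  6.69524319]
-32 39 z [23.9 58.9] y -16.5
-24 68 z [ 21.1 125.6] y -16.9
-16 26 z [21.1 55.6] y -16.9
-8 33 z [ 22.7 125.6] y -18.3
0 84 z [ 26.5 125.7] y -19.6
8 72 z [ 28.1 127.8] y -16.9
16 61 z [29.  67.2] y -16.6
24 63 z [30.4 69.1] y -16.5
32 47 z [29.4 65.5] y -16.2
top Y [-23.5  11.7] X end [-55.1  38.7]
```

View pics/a6.png

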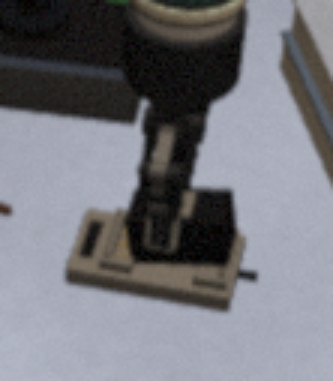

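>>> move_arm --commands '[{"delta_pos":[-2,0.6,0],"twist":0},{"delta_pos":[-4,1.2,0],"twist":0},{"delta_pos":[-4,1.2,-1.5],"twist":0},{"delta_pos":[-4,1.2,-3],"twist":0},{"delta_pos":[-4,1.2,-4.5],"twist":0},{"delta_pos":[-4,1.2,-6],"twist":0},{"delta_pos":[-4,1.2,-6],"twist":0}]'

```text
time_s: 7.38
tcp_pos: [0.6481, 0.1992, 0.0377]
tcp_rot: [0.006, 0.153, 0.988, 0.002]
ft_force: [-2.2, -4.2, 21.4]
gripper_width: 0.0377
grasp_force: 31.3
```

```bash
python3 -c "
from h import *
look('a7')"
```

```text
(array([648.1, 199.2,  37.7]), np.float64(72.39), array([ 0.013,  0.001, -1.   ])) 7.3833 0.03773967055393861 [-2.24599846 -4.20434262 21.40172221]
-40 14 z [35.3 55.6] y -15.2
-32 53 z [ 24.6 126.6] y -16.4
-24 48 z [ 19.9 123.6] y -17.3
-16 29 z [21.6 74.2] y -16.7
-8 42 z [ 22.5 122.1] y -21.2
0 102 z [ 26.  127.3] y -18.4
8 59 z [27.2 64.9] y -16.2
16 59 z [26.7 64.1] y -16.3
24 61 z [30.1 67.3] y -16.1
32 28 z [26.2 64.5] y -15.6
top Y [-22.5  12.5] X end [-40.4  36. ]
```

>>> move_arm --commands '[{"delta_pos":[0,0,4],"twist":0},{"delta_pos":[-2,0.6,5],"twist":0},{"delta_pos":[-4,1.2,5],"twist":0},{"delta_pos":[-5.7,1.8,5],"twist":0},{"delta_pos":[-5.7,1.8,5],"twist":0},{"delta_pos":[-5.7,1.8,5],"twist":0}]'

```text
time_s: 7.93
tcp_pos: [0.6416, 0.2012, 0.0379]
tcp_rot: [0.005, 0.153, 0.988, 0.001]
ft_force: [4.6, -1.7, 9.9]
gripper_width: 0.0372
grasp_force: 29.7
```

```bash
python3 -c "
from h import *
look('a8')"
```

```text
(array([641.6, 201.2,  37.9]), np.float64(72.39), array([ 0.011,  0.001, -1.   ])) 7.9333 0.03715534377538077 [ 4.57777441 -1.74660497  9.89653516]
-48 5 z [17.9 55. ] y -14.7
-40 52 z [27.4 58. ] y -16.7
-32 52 z [ 22.7 126.2] y -17.3
-24 26 z [21.6 59. ] y -17.0
-16 32 z [ 22.9 124.3] y -19.2
-8 94 z [ 26.8 127.7] y -18.7
0 64 z [ 27.5 120.8] y -16.4
8 64 z [27.8 67. ] y -16.6
16 62 z [28.  67.9] y -16.2
24 37 z [31.  65.8] y -16.2
top Y [-18.5  13.5] X end [-42.3  29.3]
```

View pics/a8.png

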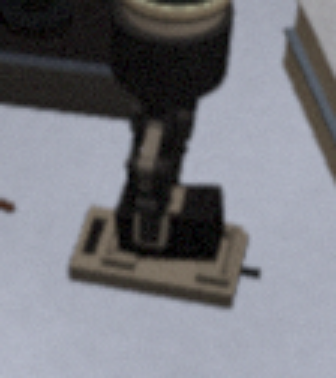

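The battery is still tilted, with its toe at about -33 mm and its heel inside the far wall. I can let the raised end down now by easing the grip.

>>> move_arm --commands '[{"delta_pos":[0,0,1],"twist":0},{"delta_pos":[0,0,1],"twist":0},{"delta_pos":[0,0,1],"twist":0},{"delta_pos":[0,0,1],"twist":0},{"delta_pos":[0,0,1],"twist":0}]' --hand 0.6

```text
time_s: 8.4
tcp_pos: [0.6368, 0.2013, 0.0338]
tcp_rot: [-0.001, 0.153, 0.988, -0.0]
ft_force: [-0.5, -0.2, 0.8]
gripper_width: 0.0513
grasp_force: 0.0
```

```bash
python3 -c "
from h import *
look('a9')"
```

```text
(array([636.8, 201.3,  33.8]), np.float64(72.42), array([-0.002, -0.   , -1.   ])) 8.4 0.051339934586653126 [-0.47059921 -0.17128424  0.78576484]
-40 30 z [ 23.4 126.9] y -17.7
-24 10 z [ 17.7 121.8] y -17.2
-16 44 z [ 20.7 124.9] y -17.0
-8 77 z [ 20.6 128.3] y -16.7
0 59 z [18.7 57.3] y -16.3
8 59 z [20.  57.2] y -16.2
16 51 z [23.8 56.8] y -16.4
24 48 z [25.  56.6] y -16.2
top Y [-19.1  14.3] X end [-56.   30.9]
```

Top is flat at about 57 mm, so the underside is at about 16 mm. I retreat and check.

>>> move_arm --commands '[{"delta_pos":[0,0,8],"twist":0},{"delta_pos":[0,0,25],"twist":0},{"delta_pos":[0,0,60],"twist":0},{"delta_pos":[0,0,100],"twist":0},{"delta_pos":[-40,0,120],"twist":0},{"delta_pos":[-80,0,130],"twist":0},{"delta_pos":[-120,0,130],"twist":0},{"delta_pos":[-160,0,130],"twist":0}]'

```text
time_s: 9.12
tcp_pos: [0.4768, 0.2014, 0.1671]
tcp_rot: [0.002, 0.153, 0.988, 0.001]
ft_force: [-0.5, 0.0, 0.6]
gripper_width: 0.0511
grasp_force: 0.0
```

>>> move_arm --commands '[{"delta_pos":[-40,30,0],"twist":0},{"delta_pos":[-80,30,0],"twist":0},{"delta_pos":[-120,30,0],"twist":0},{"delta_pos":[-150,30,0],"twist":0},{"delta_pos":[-150,30,0],"twist":0},{"delta_pos":[-150,30,0],"twist":0}]'

```text
time_s: 9.62
tcp_pos: [0.3267, 0.2315, 0.1659]
tcp_rot: [0.001, 0.152, 0.988, 0.001]
ft_force: [0.3, 0.7, -0.2]
gripper_width: 0.0511
grasp_force: 0.0
```

Run:
```python
from h import *
p,d=manip.capture("top");cv2.imwrite("pics/t9.png",cv2.resize(p[100:290,190:330],None,fx=3,fy=3))
W=cloud(d,manip.camera_params("top"));z=W[...,2];s=manip.sense();print(s['time_s'])
for n,c,lo,hi,r in [("brick",(.655,.195),.048,.07,.08),("cradle",(.655,.195),.009,.04,.09),("spare",(.469,.082),.03,.05,.07)]:
    m=((z>lo)&(z<hi)&(np.hypot(W[...,0]-c[0],W[...,1]-c[1])<r)).astype(np.uint8)
    if n=="cradle":m=cv2.morphologyEx(m,cv2.MORPH_OPEN,np.ones((5,5)))
    q=W[m>0]; A=np.c_[q,np.ones(len(q))]; f=np.linalg.lstsq(A[:,[0,1,3]],q[:,2],rcond=None)[0]
    print(n,len(q),rect(q),np.median(q[:,2]),"tilt",np.hypot(*f[:2]))
```

```text
9.6667
brick 613 (array([654.1, 195. ]), -18.1, array([39. , 70.3])) 0.0568256326900175 tilt 0.046023500228189
cradle 884 (array([646.4, 197.8]), -17.7, array([ 69.2, 118.3])) 0.018151929754423757 tilt 0.0784480538690985
spare 1380 (array([469. ,  81.9]), -18.8, array([60.8, 96.1])) 0.040786512471500225 tilt 0.011831393700811467
```

View pics/t9.png

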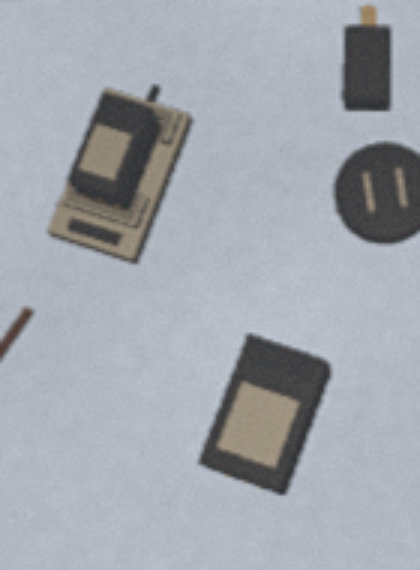

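The picture shows the brick seated in the well at (115,148), panel end towards the display, with the spare unmoved at (265,415). Centre, yaw and height all match the well.

```bash
python3 -c "
from cell import manip
print(manip.hand_in())"
```

```text
the job is handed in; nothing more can be done
None
```

I put the smaller battery in the empty cradle toe-first at about 11° tilt and released it. It now lies flat within 1 mm of the well's centre and the larger battery has not moved; I handed the job in at about 9.7 s, but no verdict came back.

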